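# Check the tier joint with the crevice pick and hold the pick up for inspection

## Task

Check the pantry tiers for trapped dirt: draw the wooden-handled crevice pick out of its holder and, with its steel tip down in the joint channel between the two clipped-together grey tiers, run it slowly (about 4 cm a second) in one pass from the channel's left end to its right end (left as the robot sees it). Then lift the pick, lean it over at least 60 degrees from upright so the tip can be looked at, and finish while still holding it still in the gripper like that, with its handle at least 25 cm above the cupboard floor and touching nothing else. Leave the onion keeper, the jar and the garlic press where they are.

Things in the scene. Friction and masses are not known exactly. Their poses are not given: they have to be found in the camera images.
- pick_handle (a point): Centre of the handle of the crevice pick: flat light-wood handle 24 x 14 mm in section, 120 mm long, on a round steel shaft 7 mm thick, 70 mm long. Axes: z along the pick from tip to handle (up at the start), x across the 24 mm width, y across the 14 mm thickness (grip across y).
- pick_tip (a point): The pick's rounded steel tip, at the far end of the shaft, on the pick's axis 130 mm below the handle's centre.
- pick_end (a point): Top end of the pick's handle, 60 mm above the handle's centre.
- pick: The whole pick, about 60 g; origin at the tip, z axis towards the handle. At the start it stands upright, the handle's lower end resting on the holder's top and the shaft down the holder's hole.
- holder: Fixed white plastic block 60 x 60 mm, 85 mm high, with an upright 11 mm square hole through its middle; origin at the centre of its underside. It stands on the cupboard floor left or right of the tiers.
- holder_mouth (a point): Centre of the holder's top, 85 mm above the floor; the pick must rise 70 mm for its tip to clear it.
- tier: Two fixed grey plastic stacking tiers clipped into one platform 240 x 240 mm, deck 55 mm high, 10 mm studs at the corners. Origin on the floor under its centre; x away from the robot, y to the left along the joint. The joint is a straight open channel at x = 0, 14 mm wide, 10 mm deep, 220 mm long, with a darker floor and closed ends.
- seam_left (a point): Point on the channel's floor (45 mm above the cupboard floor, 10 mm below the deck), mid-width, 10 mm from the channel's left end.
- seam_right (a point): The same near the channel's right end, 200 mm from seam_left.
- jar_center (a point): Centre of the small closed glass jar, 52 mm in diameter, 70 mm high, standing on the far deck of the tiers. Not to be disturbed.
- jar: The same jar; origin at the centre of its underside.
- press_center (a point): Middle of the stainless steel garlic press, about 165 mm long along its y, 50 mm wide and 26 mm high, lying on the near deck of the tiers. Not to be disturbed.
- press: The same garlic press; origin on its underside below press_center.
- keeper_center (a point): Centre of the empty red plastic onion keeper, onion-shaped, 91 mm in diameter and 94 mm high, standing on the floor on the other side of the tiers from the holder. Not to be disturbed.
- keeper: The same keeper; origin at the centre of its underside.
There are look-alikes about, which are no part of the job. Leave any orange or pink look-alike of the jar alone.

How it is judged (in metres and radians):
On the way, in this order (a step that is already met when the one before it is completed fails the run):
1. the pick is held and drawn clear of the holder (contact force between the fingers and pick above 0.5 N and height (world z) of pick_tip above 0.09 m), for 0.1 s.
2. its tip is down in the channel at the left end (z of pick_tip in the frame of tier between 0.04 and 0.052 m and x of pick_tip in the frame of tier between -0.009 and 0.009 m and y of pick_tip in the frame of tier between 0.08 and 0.113 m), for 0.1 s.
3. the tip, still down in the channel, passes the first quarter (z of pick_tip in the frame of tier between 0.04 and 0.052 m and x of pick_tip in the frame of tier between -0.009 and 0.009 m and y of pick_tip in the frame of tier between 0.037 and 0.063 m), for 0.1 s.
4. the tip, still down in the channel, passes the middle (z of pick_tip in the frame of tier between 0.04 and 0.052 m and x of pick_tip in the frame of tier between -0.009 and 0.009 m and y of pick_tip in the frame of tier between -0.013 and 0.013 m), for 0.1 s.
5. the tip, still down in the channel, passes the third quarter (z of pick_tip in the frame of tier between 0.04 and 0.052 m and x of pick_tip in the frame of tier between -0.009 and 0.009 m and y of pick_tip in the frame of tier between -0.063 and -0.037 m), for 0.1 s.
6. the tip, still down in the channel, reaches the right end (z of pick_tip in the frame of tier between 0.04 and 0.052 m and x of pick_tip in the frame of tier between -0.009 and 0.009 m and y of pick_tip in the frame of tier between -0.113 and -0.08 m), for 0.1 s.
7. the pick is raised and leant over (contact force between the fingers and pick above 0.5 N and height (world z) of pick_handle above 0.24 m and height (world z) of each of pick_tip, pick_end above 0.13 m and angle between pick_handle's own z axis and vertical above 0.87 rad and contact force between pick and tier below 0.1 N and contact force between pick and holder below 0.1 N and contact force between pick and jar below 0.1 N and contact force between pick and press below 0.1 N and contact force between pick and keeper below 0.1 N), for 0.3 s.
At the end, for the whole second after the job is handed in: The gripper still holds the pick, at rest (under 3 cm/s), leant over 50 degrees or more (60 asked), handle centre over 24 cm and both ends over 13 cm above the floor, touching none of the other things; jar, press and keeper within 2 cm of where they stood (all of step 7 and linear speed of pick below 0.03 m/s and distance of each of jar_center, press_center, keeper_center from where it was at the start of the episode below 0.02 m); the arm keeps its last pose, push and grip.
It fails at once if the glass jar is disturbed (moved over 2 cm) (distance of jar_center from where it was at the start of the episode above 0.02 m).
It fails at once if the garlic press is disturbed (moved over 2 cm) (distance of press_center from where it was at the start of the episode above 0.02 m).
It fails at once if the onion keeper is disturbed (moved over 2 cm) (distance of keeper_center from where it was at the start of the episode above 0.02 m).
It fails at once if the pick is rushed through the channel (over 12 cm/s) ((z of pick_tip in the frame of tier between 0.04 and 0.052 m and x of pick_tip in the frame of tier between -0.009 and 0.009 m and y of pick_tip in the frame of tier between -0.11 and 0.11 m) and linear speed of pick above 0.12 m/s).
It also fails if it takes over 58 s, if anything falls off the work surface, if the arm or the gripper's body presses on something with over 40 N, if the wrist force passes 120 N, or if a joint passes its speed limit or range.

## Robot

A 7-joint arm with a two-finger parallel gripper is mounted at the origin on the work surface. World frame = base frame: x ahead of the robot, y to its left, z up, the work surface at z = 0. Lengths are in m, angles in degrees, forces in N, time in s.
With the tool pointing down it reaches from about 0.425 to 0.875 m from the base axis. Payload 4.7 kg.
Tool frame: the origin (TCP) lies between the finger pads; the fingertips stand env.finger_overhang ahead of it and the grasp point (between the pads) lies 5 mm behind it (env.finger_overhang is the distance from the TCP to the fingertips, in m); z points along the fingers, y is the line along which they close (so a half turn about z gives the same grasp; the last joint's range is limited). The gripper opens to 87 mm and grips with 3 to 60 N. Pads are 19 mm wide; open, the fingers measure 117 mm over their backs; the gripper's body (75 mm by 190 mm) begins 51 mm behind the grasp point.
Start: joints at [73.001, 18.392, -4.016, 83.108, 1.295, 78.541, -3.26], TCP at [0.199, -0.619, 0.237] pointing down, gripper open.
Joint ranges: [-163.93, 163.93], [-17.29, 119.83], [-79.2, 71.16], [3.27, 140.29], [-89.18, 269.18], [5.43, 117.66], [-154.24, 154.24]. Speed limits (degrees/s): [147.25, 147.25, 180, 180, 180, 180, 180].

## Interface

Orientations are given as [roll, pitch, yaw] about the fixed x, y, z axes, in that order (R = Rz(yaw) Ry(pitch) Rx(roll)).
In Python, from cell import telemetry, eyes, env, models gives the robot as it stands. The module is installed in compiled form; this text tells all that it offers.
- The arm moves only by the tool drive_tool, never from a script. Its arguments are lists of equal length, an entry for each row: "angular": the turn, a rotation vector about the tool's x, y, z in rad, a list of three; "delta_pos": the shift along the tool's x, y, z in cm, a list of three; "gripper": the finger opening in cm, from 0 to 8.7. A call has 1 to 20 rows; each row shifts and turns the commanded pose from where the row before left it, along the tool's axes as they then stand; what a row does not reach is not made up. A row lasts 1/10 s, in which the tool goes at most 50 mm and 8.59 degrees, less where a joint would pass 70% of its speed; a pose out of reach is approached as far as the arm can. A call with a gripper value outside its range is refused whole. The fingers move at their own pace and stop on an object; "squeeze" is the grip in N (left out, the last holds). Time passes only in rows, so rows that do not move let the fingers close. It gives the time, the measured TCP pose, the force, the opening and the grip force at its end, in the units of the state.
- telemetry.get_obs(): the state, without advancing time (a new reading comes with each control period).
- eyes.read_camera(name): name is "side" or "top"; returns a dict with "pixels" (384x512x3 uint8, red, green, blue), "mtx" (3x3 intrinsics, pixels), "origin" and "orientation" of the camera in the world. Camera axes: x right, y down, z forward; pixel columns grow to the right and rows downward; lengths in m; the calibration is good to about 2 mm. A picture is of the moment at which its call begins. There is no depth.
- env.sign_off(): hands the job in; it is judged then, once.
Trained networks look in a picture, given as the dict that the camera call returned (one of the last four; its "shot" number tells which), for a name from the list of things; names that differ only in an ending like _2 or _b are one class to them, and where a whole thing is asked for, a point or a joint stands for the part that bears it (a point fixed in the world has none). Each returns a list of dicts, best first, with "p" (0 to 1); they miss things now and then, are a little off and sometimes report something else, mostly with a low value. They report only what shows in the picture. A call takes as long as a camera call. They do not tell look-alikes from the thing itself.
- models.search_frame(picture, target): "centre" ([column, row] in pixels, amid what is visible of it).
- models.cut_out(picture, target): "pixels" (384x512 bool, what is visible of it) and "centre" ([column, row] in pixels, amid what is visible of it).
The state is a dict: "time_s": time; "qpos": joint angles; "joint_velocities": joint speeds; "effort": joint torques, N m; "tool_pos": TCP position; "tool_rot": TCP orientation; "force": force on the tool from outside, world axes, zero at the start; "wrist_torque": the same for the moment, N m; "grip_width": finger opening in m; "grasp_force": force on a finger pad.
Only numpy, scipy, OpenCV 4.12 (cv2) and the standard library are available. Lean on these libraries where they do the work, as an engineer would, in place of code of your own. Each camera call takes 0.05 s, during which the arm holds its last target. There are 200 camera calls.

## Working session

There is one attempt and no reset: what is moved stays moved. The work goes in short steps, Python scripts to look and compute and a tool call to move; the robot and the scene stay as the last step left them, time stands still between calls to the robot, and variables do not carry over. Pictures are saved under pics/ and viewed, at most 10 in all, crops included, and the job is handed in when it is done.

Besides the shell and the picture viewer there is one more tool, called after "Emit:" as name(argument=value, ...) on one line, values as JSON. drive_tool: Moves the arm, as the interface text tells. Its arguments: {"type":"object","properties":{"angular":{"type":"array","items":{"type":"array","items":{"type":"number"}}},"delta_pos":{"type":"array","items":{"type":"array","items":{"type":"number"}}},"gripper":{"type":"array","items":{"type":"number"}},"squeeze":{"type":"number"}},"required":["angular","delta_pos","gripper"]}

```bash
mkdir -p pics
cat > h.py <<'E'
import numpy as np, cv2
from scipy.spatial.transform import Rotation as R
from cell import telemetry, eyes, env, models
def Rc(c):
    o=np.array(c["orientation"],float)
    return o if o.shape==(3,3) else R.from_euler('xyz',o,degrees=True).as_matrix()
def proj(c,p):
    q=Rc(c).T@(np.array(p,float)-np.array(c["origin"])); u=np.array(c["mtx"])@q; return u[:2]/u[2]
def ray(c,px):
    d=Rc(c)@np.linalg.inv(np.array(c["mtx"]))@np.array([px[0],px[1],1.]); return np.array(c["origin"]),d
def onz(c,px,z):
    o,d=ray(c,px); return o+d*(z-o[2])/d[2]
def tri(c1,p1,c2,p2):
    o1,d1=ray(c1,p1);o2,d2=ray(c2,p2)
    s=np.linalg.lstsq(np.c_[d1,-d2],o2-o1,rcond=None)[0]
    a=o1+d1*s[0];b=o2+d2*s[1]; return (a+b)/2,np.linalg.norm(a-b)
def save(c,n): cv2.imwrite("pics/"+n,cv2.cvtColor(c["pixels"],cv2.COLOR_RGB2BGR))
E
cat > a.py <<'E'
from h import *
np.set_printoptions(precision=4,suppress=True)
C={n:eyes.read_camera(n) for n in("top","side")}
print(telemetry.get_obs()); print(env.finger_overhang)
for n,c in C.items():
    save(c,n+"0.png"); print(n,c["origin"],c["orientation"],c["mtx"])
    for t in["pick_handle","pick_tip","pick_end","pick","holder","holder_mouth","tier","seam_left","seam_right","jar","press","keeper"]:
        try: print(n,t,[(np.round(r["centre"],1),round(r["p"],2)) for r in models.search_frame(c,t)[:3]])
        except Exception as e: print(t,e)
E
python3 a.py
```

```text
{'time_s': 0.1, 'qpos': array([73.0013, 18.4345, -4.015 , 83.1682,  1.2935, 78.5397, -3.2597]), 'joint_velocities': array([ 0.0265, -0.0684, -0.0013, -0.1983,  0.0461,  0.0016,  0.0334]), 'effort': array([ -0.0009, -49.2569,  -0.4061, -31.3397,  -0.0641,   0.0394,
         0.0001]), 'tool_pos': array([ 0.1986, -0.6184,  0.2356]), 'tool_rot': array([-179.9026,    0.0041,   17.8077]), 'force': array([ 0.0329, -0.545 ,  0.0454]), 'wrist_torque': array([0.0125, 0.0209, 0.0292]), 'grasp_force': 0.0, 'grip_width': 0.08717187308279346}
0.014
top [0.5153 0.0147 1.2259] [-175.1557   -0.5743  -90.9989] [[410.1033   0.     251.8538]
 [  0.     410.1033 195.5756]
 [  0.       0.       1.    ]]
top pick_handle [(array([145.1, 257.3]), 0.44)]
top pick_tip []
top pick_end [(array([375.5, 244.4]), 0.63), (array([141.4, 259.2]), 0.5)]
top pick [(array([141.6, 261.6]), 0.67), (array([375.8, 243.8]), 0.57)]
top holder [(array([152.3, 255.6]), 0.97)]
top holder_mouth [(array([157.2, 253.6]), 0.78)]
top tier [(array([244.5, 205.9]), 0.79)]
top seam_left [(array([242.3, 208.1]), 0.77)]
top seam_right [(ar
[... 422 characters left out ...]
 ]]
side pick_handle [(array([213. , 287.8]), 0.9), (array([379.2, 213.6]), 0.34)]
side pick_tip [(array([214.5, 288. ]), 0.74), (array([215.5, 330.5]), 0.42)]
side pick_end [(array([212.4, 284.4]), 0.65)]
side pick [(array([211.3, 289.4]), 0.64)]
side holder []
side holder_mouth [(array([216.1, 329.1]), 0.6), (array([230.1, 224.2]), 0.15)]
side tier [(array([213.2, 283.5]), 0.73), (array([263.8, 249.5]), 0.62)]
side seam_left [(array([265.1, 253.3]), 0.87)]
side seam_right [(array([265.5, 251.9]), 0.89)]
side jar [(array([168.1, 243.6]), 0.83), (array([230.2, 226.8]), 0.74), (array([232.2, 205.1]), 0.74)]
side press [(array([275.4, 256.3]), 0.75)]
side keeper [(array([381.5, 216.2]), 0.93)]
```

View pics/top0.png

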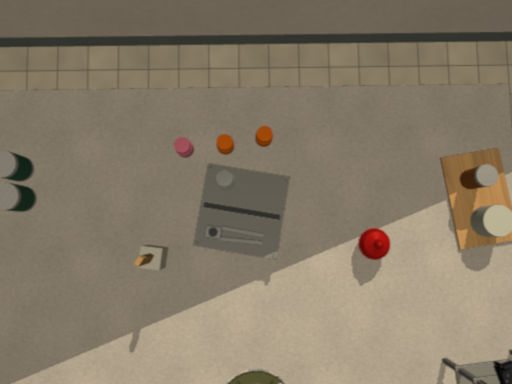

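View pics/side0.png

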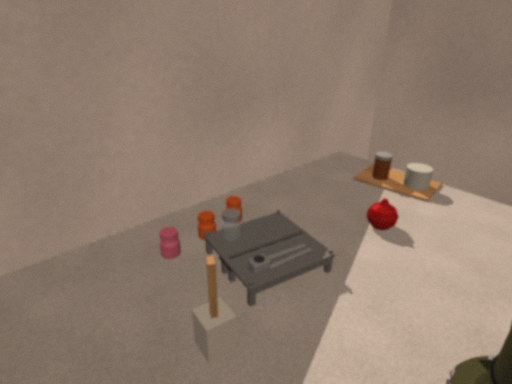

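The top view shows the holder and pick at about (150,258), the tiers at (242,210) with the dark channel running from (205,205) to (279,216), the real jar at (225,179), the press at (235,235) and the keeper at (375,243). The side view agrees: pick at (212,287), holder at (215,330).

```bash
cat > b.py <<'E'
from h import *
np.set_printoptions(precision=4,suppress=True)
c=eyes.read_camera("top"); s=eyes.read_camera("side")
g=cv2.cvtColor(c["pixels"],cv2.COLOR_RGB2GRAY)
sub=g[195:226,198:287]; print("gray",np.percentile(sub,[1,5,25,50]))
m=((sub<45)).astype(np.uint8)
n,l,st,ce=cv2.connectedComponentsWithStats(m); k=1+np.argmax(st[1:,4]); ys,xs=np.where(l==k)
r=cv2.minAreaRect(np.c_[xs+198,ys+195].astype(np.float32)); print(r)
b=cv2.boxPoints(r); e=b[np.argsort(b[:,0])]; A,B=e[:2].mean(0),e[2:].mean(0)
for z in(.045,.055):
  a,bb=onz(c,A,z),onz(c,B,z); print(z,a,bb,np.linalg.norm(a-bb),(a+bb)/2)
for nm in("tier","holder","pick","jar","press"):
  for cam,im in(("top",c),("side",s)):
    for q in models.cut_out(im,nm)[:1]:
      mm=q["pixels"].astype(np.uint8); cn=max(cv2.findContours(mm,0,2)[0],key=cv2.contourArea)
      print(nm,cam,round(q["p"],2),q["centre"],mm.sum(),cv2.boxPoints(cv2.minAreaRect(cn)).round(1).tolist())
big=np.hstack([cv2.resize(c["pixels"][230:285,120:180],None,fx=6,fy=6,interpolation=2),cv2.resize(s["pixels"][245:375,180:250],(178,330),interpolation=2)[:330]] ) if 0 else None
a=cv2.resize(c["pixels"][230:285,120:180],(600,550),interpolation=2)
t=cv2.resize(c["pixels"][155:265,185:300],(600,574),interpolation=2)
cv2.imwrite("pics/hold1.png",a[...,::-1]);cv2.imwrite("pics/tier1.png",t[...,::-1])
E
python3 b.py
```

```text
gray [46. 47. 93. 94.]
((268.0, 216.0), (0.0, 0.0), 0.0)
0.045 [ 0.5554 -0.0443  0.045 ] [ 0.5554 -0.0443  0.045 ] 0.0 [ 0.5554 -0.0443  0.045 ]
0.055 [ 0.555  -0.0438  0.055 ] [ 0.555  -0.0438  0.055 ] 0.0 [ 0.555  -0.0438  0.055 ]
tier top 0.78 [244.3, 207.3] 6434 [[191.39999389648438, 245.6999969482422], [205.5, 161.1999969482422], [290.29998779296875, 175.39999389648438], [276.20001220703125, 259.8999938964844]]
tier side 0.94 [265.0, 252.1] 5539 [[198.3000030517578, 234.39999389648438], [305.6000061035156, 187.60000610351562], [340.29998779296875, 267.1000061035156], [233.0, 313.8999938964844]]
holder top 0.92 [152.0, 254.9] 547 [[137.5, 268.3999938964844], [139.8000030517578, 243.6999969482422], [168.3000030517578, 246.3000030517578], [166.10000610351562, 271.0]]
holder side 0.58 [215.6, 329.5] 2053 [[190.8000030517578, 300.6000061035156], [233.89999389648438, 298.1000061035156], [237.60000610351562, 360.3999938964844], [194.5, 363.0]]
pick top 0.52 [141.9, 258.1] 159 [[133.1999969482422, 256.70001220703125], [151.3000030517578, 252.1999969482422], [153.6999969482422, 261.79998779296875], [135.60000610351562, 266.3999938964844]]
pick side 0.73 [212.6, 287.8] 529 [[205.10000610351562, 256.1000061035156], [214.3000030517578, 255.6999969482422], [217.5, 316.8999938964844], [208.3000030517578, 317.3999938964844]]
jar top 0.77 [222.7, 143.2] 271 [[216.0, 134.0], [232.0, 134.0], [232.0, 153.0], [216.0, 153.0]]
jar side 0.67 [205.3, 220.1] 369 [[198.0, 211.0], [215.0, 211.0], [215.0, 238.0], [198.0, 238.0]]
press top 0.65 [227.6, 229.6] 638 [[202.89999389648438, 238.0], [204.8000030517578, 222.60000610351562], [262.6000061035156, 229.8000030517578], [260.70001220703125, 245.1999969482422]]
press side 0.94 [273.0, 255.5] 925 [[243.5, 258.8999938964844], [307.20001220703125, 238.89999389648438], [312.6000061035156, 256.29998779296875], [248.89999389648438, 276.20001220703125]]
```

View pics/hold1.png

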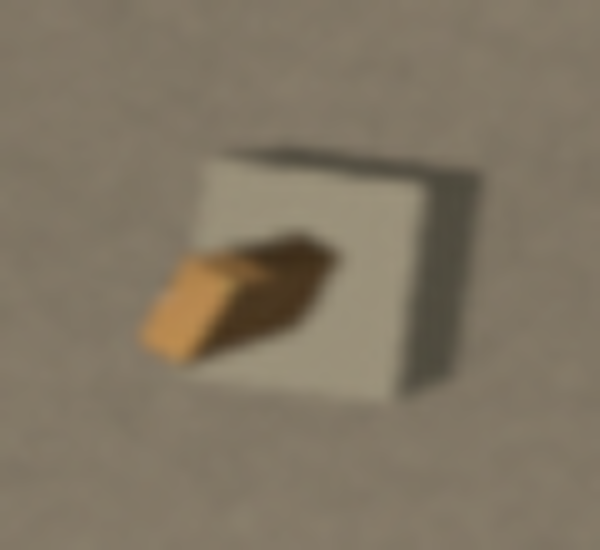

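View pics/tier1.png

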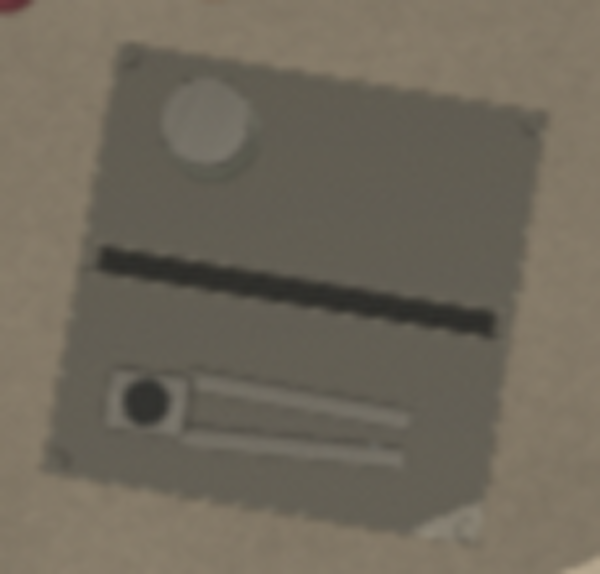

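The crops show the holder's top corners near (140.5,245.5), (162.5,248), (159.8,270). The handle's top face is centred near (139,261) with its wide side slanted. The channel runs from about (204,204) to (279.5,217), clear of the jar and the press.

```bash
cat > d.py <<'E'
from h import *
np.set_printoptions(precision=4,suppress=True)
c=eyes.read_camera("top"); s=eyes.read_camera("side")
g=cv2.cvtColor(c["pixels"],cv2.COLOR_RGB2GRAY)
sub=g[195:226,200:284]; m=(sub<70).astype(np.uint8)
n,l,st,ce=cv2.connectedComponentsWithStats(m); k=1+np.argmax(st[1:,4]); ys,xs=np.where(l==k)
r=cv2.minAreaRect(np.c_[xs+200,ys+195].astype(np.float32)); print(r)
b=cv2.boxPoints(r); e=b[np.argsort(b[:,0])]; A,B=e[:2].mean(0),e[2:].mean(0)
u=(A-B)/np.linalg.norm(A-B); A=A+.5*u;B=B-.5*u
a,bb=onz(c,A,.05),onz(c,B,.05); d=a-bb; print("chan",a,bb,np.linalg.norm(d),(a+bb)/2,"yaw",np.degrees(np.arctan2(-d[0],d[1])))
# tier outline
hs=[onz(c,(x/10-.5+120,y/10-.5+230),.085) for x,y in((205,155),(425,180),(398,400))]
print("holder",hs[1]-hs[0],hs[2]-hs[1],"mouth",(hs[0]+hs[2])/2)
P=[onz(c,(x/10-.5+120,y/10-.5+230),.205) for x,y in((140,337),(190,255),(242,282),(185,365))]
print("top",sum(P)/4, np.linalg.norm(P[1]-P[0]),np.linalg.norm(P[3]-P[0])); w=P[1]-P[0]; print("xaxis yaw",np.degrees(np.arctan2(w[1],w[0])), np.degrees(np.arctan2((P[2]-P[3])[1],(P[2]-P[3])[0])))
# orange mask in side: axis line
im=s["pixels"].astype(int)
for nm,im_,box in(("side",s,(190,240,240,330)),("top",c,(125,165,245,275))):
  p=im_["pixels"].astype(int); mk=(p[...,0]-p[...,2]>40); x0,x1,y0,y1=box; z=np.zeros_like(mk); z[y0:y1,x0:x1]=mk[y0:y1,x0:x1]
  ys,xs=np.where(z); print(nm,len(xs),xs.mean(),ys.mean(),ys.min(),ys.max())
  if nm=="side": S=(xs.mean(),ys.mean())
  else: T=(xs.mean(),ys.mean())
M=(hs[0]+hs[2])/2
for z in(.085,.145,.205): print("proj",z,proj(s,[M[0],M[1],z]),proj(c,[M[0],M[1],z]))
print(tri(c,T,s,S))
E
python3 d.py
```

```text
((241.5135040283203, 210.41891479492188), (76.4455337524414, 4.93196964263916), 9.462322235107422)
chan [0.5926 0.1409 0.05  ] [ 0.5524 -0.0776  0.05  ] 0.22215857922091747 [0.5725 0.0317 0.05  ] yaw -10.437516081910825
holder [-0.0079 -0.0605  0.    ] [-0.0598  0.0073  0.    ] mouth [0.4463 0.2857 0.085 ]
top [0.4461 0.2846 0.205 ] 0.023187403490092264 0.013098616776865205
xaxis yaw -31.55281086462629 -34.796628655045936
side 574 211.77177700348432 284.6062717770035 240 317
top 127 141.1259842519685 259.76377952755905 255 266
proj 0.085 [212.1976 313.2174] [149.6282 257.2223]
proj 0.145 [210.6442 287.869 ] [144.1375 258.7274]
proj 0.205 [208.95   260.2246] [137.9958 260.4109]
(array([0.4428, 0.2884, 0.1566]), np.float64(0.0053788388007531785))
```

Emit:
drive_tool(angular=[[0, 0, 0], [0, 0, 0], [0, 0, 0], [0, 0, 0], [0, 0, 0], [0, 0, 0], [0, 0, 0], [0, 0, 0], [0, 0, 0], [0, 0, 0], [0, 0, 0], [0, 0, 0], [0, 0, -0.14], [0, 0, -0.14], [0, 0, -0.14], [0, 0, -0.14], [0, 0, -0.14], [0, 0, -0.14], [0, 0, -0.14], [0, 0, -0.14]], delta_pos=[[3.3, -2.2, -0.7], [3.3, -2.2, -0.7], [3.3, -2.2, -0.7], [3.3, -2.2, -0.7], [3.3, -2.2, -0.7], [3.3, -2.2, -0.7], [3.3, -2.2, -0.7], [3.3, -2.2, -0.7], [3.3, -2.2, -0.7], [3.3, -2.2, -0.7], [3.3, -2.2, -0.7], [3.3, -2.2, -0.7], [0, 0, 0], [0, 0, 0], [0, 0, 0], [0, 0, 0], [0, 0, 0], [0, 0, 0], [0, 0, 0], [0, 0, 0]], gripper=[8.7, 8.7, 8.7, 8.7, 8.7, 8.7, 8.7, 8.7, 8.7, 8.7, 8.7, 8.7, 8.7, 8.7, 8.7, 8.7, 8.7, 8.7, 8.7, 8.7], squeeze=30)

```text
time_s: 4.0
tool_pos: [0.495, -0.2464, 0.3207]
tool_rot: [180.0, 0.0, 82.3]
force: [0.0, -0.2, -0.4]
grip_width: 0.0871
grasp_force: 0.0
```

```bash
cat > m.py <<'E'
import sys
from h import *
np.set_printoptions(precision=4,suppress=True)
o=telemetry.get_obs(); p=o["tool_pos"]; Rt=R.from_euler('xyz',o["tool_rot"],degrees=True)
print(o["time_s"],p,o["tool_rot"],"q",o["qpos"],"F",o["force"],o["grip_width"],o["grasp_force"])
if len(sys.argv)>3:
    t=np.array([float(v) for v in sys.argv[1:4]]); d=Rt.inv().apply(t-p)*100; print("delta cm",d,np.linalg.norm(d))
if len(sys.argv)>6:
    g=R.from_euler('xyz',[float(v) for v in sys.argv[4:7]],degrees=True); print("rotvec",(Rt.inv()*g).as_rotvec())
E
python3 m.py .446 .2855 .30 180 0 147
```

```text
4.0 [ 0.495  -0.2464  0.3207] [179.9916   0.0148  82.3074] q [ 48.4653   6.3706 -26.9588  88.6273   2.904   85.6834  13.7389] F [ 0.0108 -0.2244 -0.4267] 0.08709003505540484 0.0
delta cm [ 52.0575 -11.9775   2.052 ] 53.45705932672968
rotvec [-0.      0.0003 -1.1291]
```

Emit:
drive_tool(angular=[[0, 0, 0], [0, 0, 0], [0, 0, 0], [0, 0, 0], [0, 0, 0], [0, 0, 0], [0, 0, 0], [0, 0, 0], [0, 0, 0], [0, 0, 0], [0, 0, 0], [0, 0, 0], [0, 0, -0.14], [0, 0, -0.14], [0, 0, -0.14], [0, 0, -0.14], [0, 0, -0.14], [0, 0, -0.14], [0, 0, -0.14], [0, 0, -0.14]], delta_pos=[[4.34, -1, 0.17], [4.34, -1, 0.17], [4.34, -1, 0.17], [4.34, -1, 0.17], [4.34, -1, 0.17], [4.34, -1, 0.17], [4.34, -1, 0.17], [4.34, -1, 0.17], [4.34, -1, 0.17], [4.34, -1, 0.17], [4.34, -1, 0.17], [4.34, -1, 0.17], [0, 0, 0], [0, 0, 0], [0, 0, 0], [0, 0, 0], [0, 0, 0], [0, 0, 0], [0, 0, 0], [0, 0, 0]], gripper=[8.7, 8.7, 8.7, 8.7, 8.7, 8.7, 8.7, 8.7, 8.7, 8.7, 8.7, 8.7, 8.7, 8.7, 8.7, 8.7, 8.7, 8.7, 8.7, 8.7])

```text
time_s: 6.0
tool_pos: [0.4489, 0.286, 0.3002]
tool_rot: [-180.0, 0.0, 146.5]
force: [0.0, 0.2, 0.3]
grip_width: 0.0873
grasp_force: 0.0
```

```bash
python3 m.py .446 .2855 .23 180 0 147
python3 - <<'E'
from h import *
for n in("top","side"):
    c=eyes.read_camera(n); p=telemetry.get_obs()["tool_pos"]
    x,y=map(int,proj(c,[.446,.2855,.2])); save(c,"pre_%s.png"%n); a=c["pixels"][max(0,y-60):y+60,max(0,x-60):x+60]
    cv2.imwrite("pics/pre_%sc.png"%n,cv2.resize(a,None,fx=4,fy=4,interpolation=2)[...,::-1]); print(n,x,y,proj(c,p))
a=[cv2.imread("pics/pre_%sc.png"%n) for n in("top","side")]; cv2.imwrite("pics/pre.png",cv2.resize(np.hstack([cv2.resize(q,(400,400)) for q in a]),(800,400)))
E
```

```text
6.0 [0.4489 0.286  0.3002] [-179.9967    0.028   146.4733] q [ 24.7437   9.1395 -65.8425  92.444    8.4097  83.851   14.7424] F [0.0495 0.25   0.311 ] 0.08729086622857136 0.0
delta cm [ 0.2191 -0.1994  7.0209] 7.027126228876126
rotvec [-0.0001  0.0005 -0.0092]
top 138 260 [126.49984309 262.36001083]
side 209 262 [204.81382131 210.28871313]
```

View pics/pre.png

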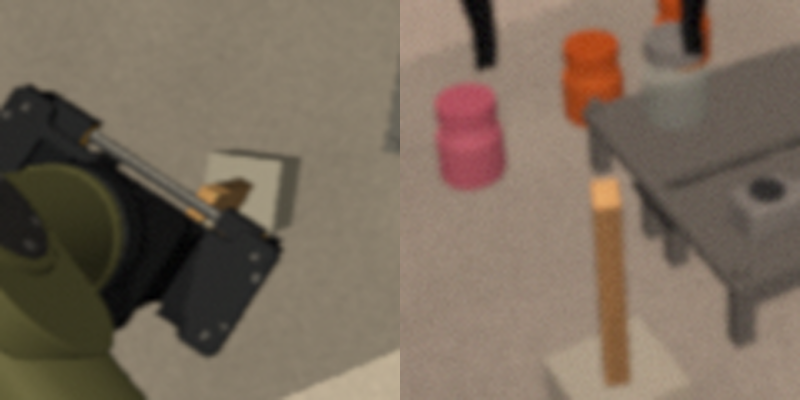

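The top view shows the handle between the open jaws with the closing axis across its thin side. In the side view, the fingertips straddle the handle column at about (209,262). Next I descend and grip.

Emit:
drive_tool(angular=[[0, 0, -0.009], [0, 0, 0], [0, 0, 0], [0, 0, 0], [0, 0, 0], [0, 0, 0], [0, 0, 0], [0, 0, 0], [0, 0, 0], [0, 0, 0], [0, 0, 0], [0, 0, 0]], delta_pos=[[0.22, -0.2, 1], [0, 0, 2], [0, 0, 2], [0, 0, 2], [0, 0, 2], [0, 0, 2], [0, 0, 2], [0, 0, 1], [0, 0, 0], [0, 0, 0], [0, 0, 0], [0, 0, 0]], gripper=[8.7, 8.7, 8.7, 8.7, 8.7, 8.7, 8.7, 8.7, 8.7, 8.7, 8.7, 8.7])

```text
time_s: 7.3
tool_pos: [0.4465, 0.2859, 0.161]
tool_rot: [179.9, 0.1, 146.6]
force: [-0.6, -0.4, -0.4]
grip_width: 0.0868
grasp_force: 0.0
```

Emit:
drive_tool(angular=[[0, 0, 0], [0, 0, 0], [0, 0, 0], [0, 0, 0], [0, 0, 0], [0, 0, 0], [0, 0, 0], [0, 0, 0], [0, 0, 0], [0, 0, 0], [0, 0, 0], [0, 0, 0]], delta_pos=[[0, 0, 0], [0, 0, 0], [0, 0, 0], [0, 0, 0], [0, 0, 0], [0, 0, 0], [0, 0, 0], [0, 0, 0], [0, 0, 0], [0, 0, 0], [0, 0, 0], [0, 0, 0]], gripper=[5, 3.5, 2.5, 2, 1.5, 1, 0.5, 0.5, 0.5, 0.5, 0.5, 0.5], squeeze=30)

```text
time_s: 8.5
tool_pos: [0.4459, 0.2856, 0.1601]
tool_rot: [-180.0, 0.0, 146.7]
force: [-0.1, -0.0, -0.1]
grip_width: 0.0139
grasp_force: 30.0
```

```bash
python3 m.py
```

```text
8.5 [0.4459 0.2856 0.1601] [-179.9926    0.0007  146.6708] q [ 20.5889  15.8456 -63.392  104.2322  15.1399  69.2107   9.2796] F [-0.0885 -0.0355 -0.0944] 0.013860893368498429 29.99992868397385
```

Emit:
drive_tool(angular=[[0, 0, 0], [0, 0, 0], [0, 0, 0], [0, 0, 0], [0, 0, 0], [0, 0, 0], [0, 0, 0], [0, 0, 0]], delta_pos=[[0, 0, -1], [0, 0, -2], [0, 0, -2], [0, 0, -2], [0, 0, -2], [0, 0, -2], [0, 0, -1], [0, 0, 0]], gripper=[0.5, 0.5, 0.5, 0.5, 0.5, 0.5, 0.5, 0.5])

```text
time_s: 9.3
tool_pos: [0.4465, 0.2862, 0.2816]
tool_rot: [179.9, 0.1, 146.7]
force: [0.2, 0.5, -0.6]
grip_width: 0.0137
grasp_force: 30.0
```

```bash
python3 m.py .5904 .129 .28
```

```text
9.3 [0.4465 0.2862 0.2816] [179.88     0.0957 146.6661] q [ 25.0018   9.2007 -66.0652  94.5559   8.5545  81.634   14.6464] F [ 0.1671  0.51   -0.5748] 0.013676259601008737 29.999909929465503
delta cm [-20.6618  -5.2276   0.1869] 21.313646210016515
```

Emit:
drive_tool(angular=[[0, 0, 0], [0, 0, 0], [0, 0, 0], [0, 0, 0], [0, 0, 0], [0, 0, 0], [0, 0, 0], [0, 0, 0], [0, 0, 0], [0, 0, 0], [0, 0, 0], [0, 0, 0], [0, 0, 0], [0, 0, 0], [0, 0, 0], [0, 0, 0], [0, 0, 0], [0, 0, 0]], delta_pos=[[-2.07, -0.52, 0], [-2.07, -0.52, 0], [-2.07, -0.52, 0], [-2.07, -0.52, 0], [-2.07, -0.52, 0], [-2.07, -0.52, 0], [-2.07, -0.52, 0], [-2.07, -0.52, 0], [-2.07, -0.52, 0], [-2.07, -0.52, 0], [0, 0, 1.3], [0, 0, 1.3], [0, 0, 1.3], [0, 0, 1.3], [0, 0, 1.2], [0, 0, 0], [0, 0, 0], [0, 0, 0]], gripper=[0.5, 0.5, 0.5, 0.5, 0.5, 0.5, 0.5, 0.5, 0.5, 0.5, 0.5, 0.5, 0.5, 0.5, 0.5, 0.5, 0.5, 0.5])

```text
time_s: 11.1
tool_pos: [0.5907, 0.1287, 0.2168]
tool_rot: [180.0, 0.0, 146.7]
force: [0.3, 0.2, 0.2]
grip_width: 0.0137
grasp_force: 30.0
```

```bash
python3 m.py .5904 .129 .193
python3 - <<'E'
from h import *
a=[]
p=telemetry.get_obs()["tool_pos"]
for n in("side","top"):
    c=eyes.read_camera(n); t=proj(c,p-[0,0,.145])
    L,Rr=[proj(c,q) for q in((.5926,.1409,.045),(.5524,-.0776,.045))]
    print(n,"tip exp",t,"chan",L,Rr,[ (r["centre"],r["p"]) for r in models.search_frame(c,"pick_tip")[:2]])
    x,y=t.astype(int); x0,y0=max(0,x-40),max(0,y-60); print(x0,y0)
    a.append(cv2.resize(c["pixels"][y0:y0+80,x0:x0+80],(400,400),interpolation=2))
cv2.imwrite("pics/chan.png",np.hstack(a)[...,::-1])
E
```

```text
11.1 [0.5907 0.1287 0.2168] [179.9553   0.05   146.6775] q [ 30.5218  22.534  -57.3652  90.0753  19.2889  77.9388  27.7729] F [0.2812 0.2347 0.1554] 0.013675961280828363 29.999835407361388
delta cm [0.0399 0.0075 2.3811] 2.381492745485881
side tip exp [230.94416216 250.40751263] chan [226.6638298  261.24462804] [300.67499541 234.97726657] [([232.3, 206.0], 0.9)]
190 190
top tip exp [206.81702636 204.18117363] chan [203.50317153 204.17286859] [279.57862147 216.83481486] []
166 144
```

View pics/chan.png

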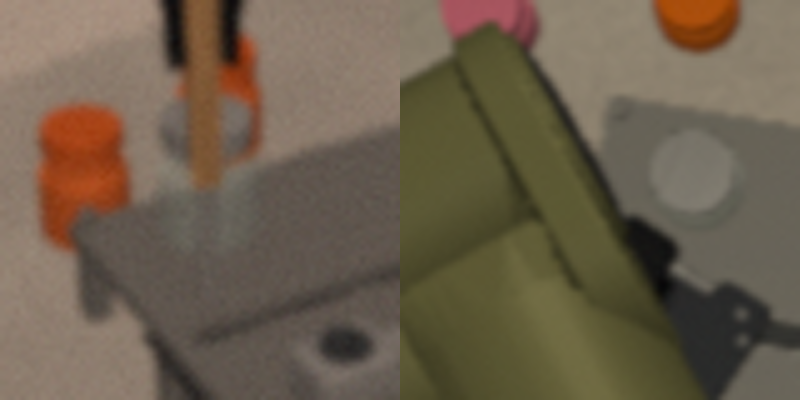

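The shaft shows faintly in front of the jar, at side pixel column about 232, just above the channel's left end at about (229,258). I'll check the side camera's channel line before lowering.

Run:
```python
from h import *
np.set_printoptions(precision=1,suppress=True)
c=eyes.read_camera("side"); g=cv2.cvtColor(c["pixels"],cv2.COLOR_RGB2GRAY).astype(float)
g=cv2.GaussianBlur(g,(0,0),.6)
C=np.array([.5725,.0317]);u=np.array([.181,.983]);v=np.array([.983,-.181])
P=lambda x,y,z:proj(c,[*(C+u*y+v*x),z])
# deck-plane profile across joint (x in tier frame), averaged along y
xs=np.arange(-16,17,1.)/1000
for lo,hi in((-.1,-.04),(-.04,.03),(.03,.085)):
    prof=[np.mean([cv2.getRectSubPix(g.astype(np.float32),(1,1),tuple(map(float,P(x,y,.055))))[0,0] for y in np.linspace(lo,hi,40)]) for x in xs]
    print(lo,hi,np.array(prof))
# shaft columns
for r in range(228,262,3): print(r,g[r,222:244].astype(int))
p=telemetry.get_obs()["tool_pos"]
print([proj(c,p-[0,0,k]) for k in(.075,.145)])
```

```text
-0.1 -0.04 [85.9 85.4 84.7 83.9 82.8 81.6 80.1 78.3 76.3 74.3 72.5 70.9 69.8 69.2
 69.  69.3 70.  71.  72.3 73.7 75.3 76.8 78.3 79.7 81.1 82.3 83.3 84.1
 84.8 85.4 85.9 86.2 86.4]
-0.04 0.03 [86.5 86.2 85.8 85.  84.  82.6 81.  79.1 77.  75.  73.  71.4 70.3 69.6
 69.4 69.8 70.6 71.7 73.1 74.6 76.1 77.6 79.  80.4 81.7 82.8 83.8 84.6
 85.4 86.  86.5 86.8 86.9]
0.03 0.085 [86.1 85.8 85.3 84.6 83.4 81.9 80.  77.8 75.5 73.2 71.2 69.6 68.6 68.1
 68.2 68.7 69.7 71.  72.6 74.2 75.8 77.4 79.  80.4 81.8 82.9 83.8 84.5
 85.1 85.6 86.  86.3 86.4]
228 [106 103 105 107 106 104 101  98  95  93  91  96 100 104 103 101  98  95
  91  88  86  85]
231 [89 90 93 97 95 96 95 93 91 91 92 95 98 99 99 97 95 92 92 88 87 87]
234 [88 91 93 95 97 96 96 92 90 91 94 96 97 97 96 95 95 92 90 88 87 86]
237 [87 88 92 94 96 97 97 93 92 93 93 96 97 97 96 94 93 90 88 87 87 86]
240 [84 85 87 88 88 91 91 90 89 90 91 91 91 91 89 88 89 88 88 87 87 88]
243 [88 86 86 87 87 87 84 84 85 88 88 88 87 86 86 86 87 87 87 87 87 87]
246 [86 86 86 87 86 84 86 85 87 89 90 88 87 86 84 87 85 86 87 87 86 87]
249 [85 85 86 87 86 84 87 88 88 90 90 89 88 86 86 86 85 85 84 85 84 83]
252 [85 85 86 86 86 85 86 88 86 86 86 85 84 83 83 82 80 78 77 74 73 71]
255 [82 84 86 85 85 84 84 82 79 76 74 71 67 67 68 68 67 68 71 75 79 80]
258 [59 68 76 81 83 82 79 74 71 70 72 73 77 80 83 84 86 86 86 86 86 86]
261 [53 47 55 66 75 82 84 85 86 85 87 87 87 86 87 85 84 85 86 86 87 87]
[array([230.4, 225.3]), array([231.1, 250.5])]
```

Emit:
drive_tool(angular=[[0, 0, 0], [0, 0, 0], [0, 0, 0], [0, 0, 0], [0, 0, 0], [0, 0, 0], [0, 0, 0], [0, 0, 0]], delta_pos=[[0.04, 0, 0.5], [0, 0, 0.5], [0, 0, 0.5], [0, 0, 0.5], [0, 0, 0.4], [0, 0, 0], [0, 0, 0], [0, 0, 0]], gripper=[0.5, 0.5, 0.5, 0.5, 0.5, 0.5, 0.5, 0.5])

```text
time_s: 12.15
tool_pos: [0.5901, 0.1287, 0.1923]
tool_rot: [180.0, 0.0, 146.7]
force: [0.3, -0.6, -0.1]
grip_width: 0.0137
grasp_force: 30.0
```

```bash
python3 m.py .5544 -.0675 .193
python3 - <<'E'
from h import *
c=eyes.read_camera("side"); p=telemetry.get_obs()["tool_pos"]; x,y=proj(c,p-[0,0,.145]).astype(int); print(x,y)
cv2.imwrite("pics/in.png",cv2.resize(c["pixels"][y-50:y+25,x-40:x+60],(800,600),interpolation=2)[...,::-1])
E
```

```text
12.15 [0.5901 0.1287 0.1923] [179.9859   0.0136 146.6681] q [ 30.161   23.5292 -56.8376  91.9312  20.1923  75.554   27.0713] F [ 0.2658 -0.6491 -0.0794] 0.013709060222857653 29.999964816961437
delta cm [ -7.798  -18.357   -0.0689] 19.944751583986445
231 258
```

View pics/in.png

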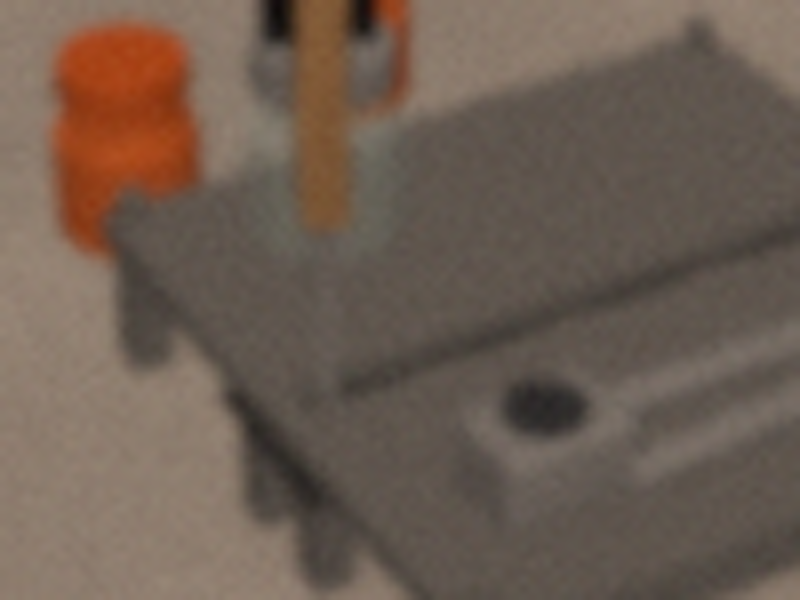

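The shaft stands in the left end of the channel, at about side pixel (231,258), with no contact force. Next is the slow sweep.

Emit:
drive_tool(angular=[[0, 0, 0], [0, 0, 0], [0, 0, 0], [0, 0, 0], [0, 0, 0], [0, 0, 0], [0, 0, 0], [0, 0, 0], [0, 0, 0], [0, 0, 0], [0, 0, 0], [0, 0, 0], [0, 0, 0], [0, 0, 0], [0, 0, 0], [0, 0, 0], [0, 0, 0]], delta_pos=[[-0.156, -0.367, 0], [-0.156, -0.367, 0], [-0.156, -0.367, 0], [-0.156, -0.367, 0], [-0.156, -0.367, 0], [-0.156, -0.367, 0], [-0.156, -0.367, 0], [-0.156, -0.367, 0], [-0.156, -0.367, 0], [-0.156, -0.367, 0], [-0.156, -0.367, 0], [-0.156, -0.367, 0], [-0.156, -0.367, 0], [-0.156, -0.367, 0], [-0.156, -0.367, 0], [-0.156, -0.367, 0], [-0.156, -0.367, 0]], gripper=[0.5, 0.5, 0.5, 0.5, 0.5, 0.5, 0.5, 0.5, 0.5, 0.5, 0.5, 0.5, 0.5, 0.5, 0.5, 0.5, 0.5])

```text
time_s: 13.9
tool_pos: [0.5778, 0.0616, 0.1921]
tool_rot: [-180.0, 0.0, 146.7]
force: [0.6, -0.0, -0.6]
grip_width: 0.0138
grasp_force: 30.0
```

```bash
python3 m.py .5544 -.0675 .193
```

```text
13.9 [0.5778 0.0616 0.1921] [-179.9933    0.0031  146.6714] q [ 38.5312  20.156  -57.2247  95.1758  17.5205  74.312   34.7667] F [ 0.5833 -0.0045 -0.6186] 0.013832100393988309 29.9999884609133
delta cm [ -5.1392 -12.0704  -0.0865] 13.119223490860229
```

No side load, and the tip is on the line. Continuing.

Emit:
drive_tool(angular=[[0, 0, 0], [0, 0, 0], [0, 0, 0], [0, 0, 0], [0, 0, 0], [0, 0, 0], [0, 0, 0], [0, 0, 0], [0, 0, 0], [0, 0, 0], [0, 0, 0], [0, 0, 0], [0, 0, 0], [0, 0, 0], [0, 0, 0], [0, 0, 0], [0, 0, 0]], delta_pos=[[-0.156, -0.367, -0.03], [-0.156, -0.367, 0], [-0.156, -0.367, 0], [-0.156, -0.367, 0], [-0.156, -0.367, 0], [-0.156, -0.367, 0], [-0.156, -0.367, 0], [-0.156, -0.367, 0], [-0.156, -0.367, 0], [-0.156, -0.367, 0], [-0.156, -0.367, 0], [-0.156, -0.367, 0], [-0.156, -0.367, 0], [-0.156, -0.367, 0], [-0.156, -0.367, 0], [-0.156, -0.367, 0], [-0.156, -0.367, 0]], gripper=[0.5, 0.5, 0.5, 0.5, 0.5, 0.5, 0.5, 0.5, 0.5, 0.5, 0.5, 0.5, 0.5, 0.5, 0.5, 0.5, 0.5])

```text
time_s: 15.6
tool_pos: [0.5657, -0.0051, 0.1924]
tool_rot: [-180.0, 0.0, 146.7]
force: [0.1, 0.3, 0.4]
grip_width: 0.0137
grasp_force: 30.0
```

```bash
python3 m.py .5544 -.0675 .193
```

```text
15.6 [ 0.5657 -0.0051  0.1924] [-179.9964    0.0025  146.6668] q [ 46.2077  17.539  -56.9042  97.2824  15.2711  73.4964  42.7945] F [0.0731 0.2903 0.3801] 0.013749871786715115 30.000019571743906
delta cm [-2.4879 -5.8331 -0.0574] 6.341720440071745
```

Emit:
drive_tool(angular=[[0, 0, 0], [0, 0, 0], [0, 0, 0], [0, 0, 0], [0, 0, 0], [0, 0, 0], [0, 0, 0], [0, 0, 0], [0, 0, 0], [0, 0, 0], [0, 0, 0], [0, 0, 0], [0, 0, 0], [0, 0, 0], [0, 0, 0], [0, 0, 0], [0, 0, 0], [0, 0, 0]], delta_pos=[[-0.156, -0.367, 0], [-0.156, -0.367, 0], [-0.156, -0.367, 0], [-0.156, -0.367, 0], [-0.156, -0.367, 0], [-0.156, -0.367, 0], [-0.156, -0.367, 0], [-0.156, -0.367, 0], [-0.156, -0.367, 0], [-0.156, -0.367, 0], [-0.156, -0.367, 0], [-0.156, -0.367, 0], [-0.156, -0.367, 0], [-0.156, -0.367, 0], [-0.156, -0.367, 0], [0, 0, 0], [0, 0, 0], [0, 0, 0]], gripper=[0.5, 0.5, 0.5, 0.5, 0.5, 0.5, 0.5, 0.5, 0.5, 0.5, 0.5, 0.5, 0.5, 0.5, 0.5, 0.5, 0.5, 0.5])

```text
time_s: 17.4
tool_pos: [0.555, -0.0634, 0.1925]
tool_rot: [180.0, -0.0, 146.7]
force: [-0.4, 0.2, -1.6]
grip_width: 0.014
grasp_force: 30.0
```

```bash
python3 m.py .53 -.0675 .35
python3 - <<'E'
from h import *
o=telemetry.get_obs(); Rt=R.from_euler('xyz',o["tool_rot"],degrees=True)
p=o["tool_pos"]; az=np.arctan2(p[1],p[0])
# tilt outward: tool z from -z toward +radial : rotation about world axis -(z x r)
ax=np.cross([0,0,-1],[np.cos(az),np.sin(az),0]); print(np.degrees(az),"tool axis (outward)",Rt.inv().apply(ax))
E
```

```text
17.4 [ 0.555  -0.0634  0.1925] [179.996   -0.0027 146.6839] q [ 52.1617  16.0894 -56.0364  98.2543  13.8972  73.0717  49.7571] F [-0.3846  0.2047 -1.6498] 0.01403547371832991 29.999981301371008
delta cm [  1.8649  -1.7199 -15.7546] 15.957495953935007
-6.512246399072952 tool axis (outward) [-4.50937779e-01 -8.92555384e-01 -8.27884176e-05]
```

Emit:
drive_tool(angular=[[0, 0, 0], [0, 0, 0], [0, 0, 0], [0, 0, 0], [0, 0, 0], [0, 0, 0], [0, 0, 0], [0, 0, 0], [0, 0, 0], [0, 0, 0], [0, 0, 0], [0, 0, 0], [0, 0, 0], [0, 0, 0]], delta_pos=[[0, 0, -0.4], [0, 0, -0.5], [0, 0, -0.5], [0, 0, -0.6], [0, 0, -1], [0, 0, -2], [0, 0, -2], [0, 0, -2], [0, 0, -2], [0, 0, -2], [0, 0, -2], [0, 0, -2], [0, 0, -1], [0, 0, 0]], gripper=[0.5, 0.5, 0.5, 0.5, 0.5, 0.5, 0.5, 0.5, 0.5, 0.5, 0.5, 0.5, 0.5, 0.5])

```text
time_s: 18.8
tool_pos: [0.5557, -0.0634, 0.3741]
tool_rot: [179.9, 0.1, 146.7]
force: [-0.4, 0.7, -0.4]
grip_width: 0.0141
grasp_force: 30.0
```

Emit:
drive_tool(angular=[[-0.054, -0.107, 0], [-0.054, -0.107, 0], [-0.054, -0.107, 0], [-0.054, -0.107, 0], [-0.054, -0.107, 0], [-0.054, -0.107, 0], [-0.054, -0.107, 0], [-0.054, -0.107, 0], [-0.054, -0.107, 0], [-0.054, -0.107, 0], [0, 0, 0], [0, 0, 0], [0, 0, 0], [0, 0, 0], [0, 0, 0]], delta_pos=[[0, 0, 0], [0, 0, 0], [0, 0, 0], [0, 0, 0], [0, 0, 0], [0, 0, 0], [0, 0, 0], [0, 0, 0], [0, 0, 0], [0, 0, 0], [0, 0, 0], [0, 0, 0], [0, 0, 0], [0, 0, 0], [0, 0, 0]], gripper=[0.5, 0.5, 0.5, 0.5, 0.5, 0.5, 0.5, 0.5, 0.5, 0.5, 0.5, 0.5, 0.5, 0.5, 0.5])

```text
time_s: 20.3
tool_pos: [0.5892, -0.0775, 0.3587]
tool_rot: [161.3, 35.1, 139.9]
force: [-0.5, -0.3, 0.0]
grip_width: 0.0137
grasp_force: 30.0
```

```bash
python3 m.py
python3 - <<'E'
from h import *
o=telemetry.get_obs(); z=R.from_euler('xyz',o["tool_rot"],degrees=True).apply([0,0,1]); print("tilt",np.degrees(np.arccos(-z[2])),"tip",o["tool_pos"]+.145*z,"end",o["tool_pos"]-.045*z)
c=eyes.read_camera("side"); save(c,"end.png")
E
```

```text
20.3 [ 0.5892 -0.0775  0.3587] [161.3075  35.1149 139.897 ] q [ 14.35   -17.178   -9.7044 114.0566   0.9693  43.8307  59.456 ] F [-0.467  -0.3401  0.0025] 0.013743983170248554 29.999923738650978
tilt 39.208337810836795 tip [ 0.67959937 -0.09280779  0.24635847] end [ 0.5611882  -0.07269597  0.39358044]
```

View pics/end.png

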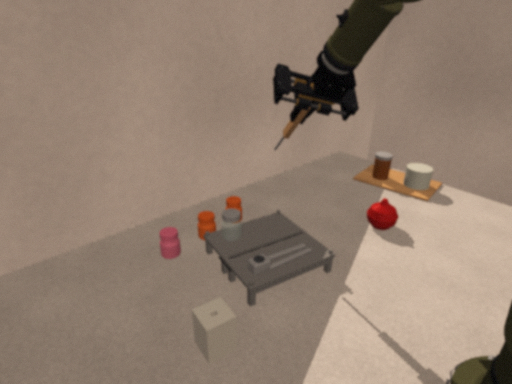

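The pick is held leaning about 39°. Shoulder joint 2 is at its limit, so I'll move outward before finishing the tilt.

```bash
python3 m.py .74 -.09 .38
python3 - <<'E'
from h import *
o=telemetry.get_obs(); Rt=R.from_euler('xyz',o["tool_rot"],degrees=True); z=Rt.apply([0,0,1]); ax=np.cross([0,0,-1],z); ax/=np.linalg.norm(ax); print(Rt.inv().apply(ax))
E
```

```text
20.35 [ 0.5893 -0.077   0.3586] [161.3021  35.1076 139.9336] q [ 14.3015 -17.1771  -9.6945 114.066    0.9633  43.8242  59.4579] F [-0.1208 -0.3241 -0.6731] 0.013806064687867898 29.99992757337168
delta cm [-11.3497   6.5312   7.8735] 15.279517861408538
[-4.14906654e-01 -9.09863984e-01 -9.48008048e-18]
```

Emit:
drive_tool(angular=[[0, 0, 0], [0, 0, 0], [0, 0, 0], [0, 0, 0], [0, 0, 0], [0, 0, 0], [0, 0, 0], [0, 0, 0], [-0.04, -0.088, 0], [-0.04, -0.088, 0], [-0.04, -0.088, 0], [-0.04, -0.088, 0], [-0.04, -0.088, 0], [0, 0, 0], [0, 0, 0], [0, 0, 0], [0, 0, 0]], delta_pos=[[-1.42, 0.82, 0.98], [-1.42, 0.82, 0.98], [-1.42, 0.82, 0.98], [-1.42, 0.82, 0.98], [-1.42, 0.82, 0.98], [-1.42, 0.82, 0.98], [-1.42, 0.82, 0.98], [-1.42, 0.82, 0.98], [0, 0, 0], [0, 0, 0], [0, 0, 0], [0, 0, 0], [0, 0, 0], [0, 0, 0], [0, 0, 0], [0, 0, 0], [0, 0, 0]], gripper=[0.5, 0.5, 0.5, 0.5, 0.5, 0.5, 0.5, 0.5, 0.5, 0.5, 0.5, 0.5, 0.5, 0.5, 0.5, 0.5, 0.5])

```text
time_s: 22.05
tool_pos: [0.7409, -0.0941, 0.3828]
tool_rot: [141.2, 54.5, 124.7]
force: [0.2, -0.1, 0.2]
grip_width: 0.0138
grasp_force: 30.0
```

```bash
python3 m.py
python3 - <<'E'
from h import *
o=telemetry.get_obs(); z=R.from_euler('xyz',o["tool_rot"],degrees=True).apply([0,0,1]); print("tilt",np.degrees(np.arccos(-z[2])),"tip",o["tool_pos"]+.145*z,"ctr",o["tool_pos"]+.015*z,"end",o["tool_pos"]-.045*z)
c=eyes.read_camera("side"); save(c,"end2.png")
E
```

```text
22.05 [ 0.7409 -0.0941  0.3828] [141.2061  54.4763 124.7249] q [ 20.1463  -6.1109 -17.6405 115.3961  39.2375  10.0037  21.7831] F [ 0.243  -0.0685  0.1702] 0.013804263397818338 29.9998917337507
tilt 63.072369333181534 tip [ 0.86800094 -0.11799421  0.31710694] ctr [ 0.75408484 -0.09661289  0.37597936] end [ 0.70150818 -0.08674458  0.40315124]
```

View pics/end2.png

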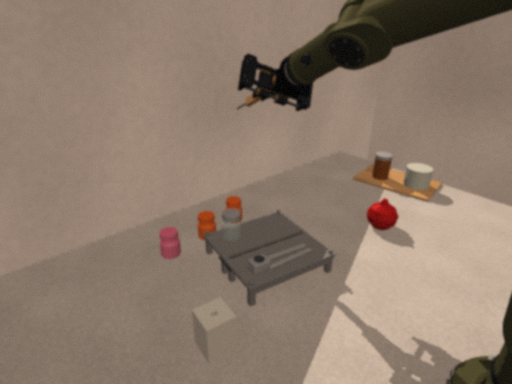

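The pick is held at (250,100), leaning about 63° with its handle about 0.376 m up. The jar, press and keeper have not moved.

Emit:
drive_tool(angular=[[0, 0, 0], [0, 0, 0], [0, 0, 0], [0, 0, 0], [0, 0, 0], [0, 0, 0]], delta_pos=[[0, 0, 0], [0, 0, 0], [0, 0, 0], [0, 0, 0], [0, 0, 0], [0, 0, 0]], gripper=[0.5, 0.5, 0.5, 0.5, 0.5, 0.5])

```text
time_s: 22.7
tool_pos: [0.7404, -0.094, 0.3817]
tool_rot: [141.3, 54.5, 124.8]
force: [-0.0, -0.3, -0.5]
grip_width: 0.0137
grasp_force: 30.0
```

```bash
python3 m.py; python3 -c "
from cell import env; print(env.sign_off())"
```

```text
22.7 [ 0.7404 -0.094   0.3817] [141.3292  54.4713 124.8414] q [ 20.162   -6.1251 -17.6696 115.499   39.4044   9.9837  21.6462] F [-0.0054 -0.2554 -0.5353] 0.013743700536474923 29.999875088687986
the job is handed in; nothing more can be done
None
```

The job is handed in, with no verdict returned: the pick was drawn, run once left to right through the channel at about 4 cm/s, and is now held still, leaning about 63° with its handle about 0.37 m up; the jar, press and keeper look unmoved in the last picture.

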